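# Close the gear housing on its dowels and hold it shut

## Task

Take the red-banded setting block off the lower housing half and stand it in its own red-labelled slot. Then set the upper half on the two dowels, red end over red end, press it down against the spring until the joint is fully closed, and keep holding it pressed shut: the program finishes while still holding it. Leave the blue block, the tin, the jar and the screwdriver where they are.

Things in the scene. Friction and masses are not known exactly. Their poses are not given: they have to be found in the camera images.
- lower_half: fixed green lower housing half, 140 (x) x 70 (y) mm, on a steel plate 180 x 110 x 12 mm. Level joint face 57 mm above the bench. Two dowels on its x axis stand 16 mm out of the face: 10 mm thick at x = +52 mm (red end), 8 mm thick at x = -52 mm; their top 3 mm taper by 2.2 mm in radius. Origin: centre of the plate's underside, z up.
- dowel_big (a point): foot of the 10 mm dowel at the red end, on the joint face (57 mm above the bench)
- dowel_small (a point): foot of the 8 mm dowel at the plain end, on the joint face
- plunger (a joint): brass spring plunger, 24 mm across, mid joint face of the lower half. 0: out, 6 mm above the face; 0.006 m: flush. Takes 4 N to start, 10 N to press flush (1 N per mm): the upper half's weight (under 3 N) does not close the joint, and it springs open 6 mm when let go.
- upper_half: loose upper half, about 0.22 kg, joint side down on the bench: green plate 140 (x) x 70 (y) x 12 mm, red end at +x; centred on top a black boss to grip, 62 (x) x 28 (y) x 34 mm high (12 to 46 mm above the underside). Through holes on its x axis: 12 mm at x = +52 mm, 10 mm at -52 mm (1 mm play round the dowels). Dowel tips show 4 mm when closed. Origin: centre of underside, z up.
- hole_big (a point): centre of the 12 mm hole at the red end, on the underside of the upper half
- hole_small (a point): centre of the 10 mm hole at the plain end, on the underside of the upper half
- block: aluminium setting block with a red top band, 20 (x) x 30 (y) x 60 mm high, about 0.1 kg, standing upright on the lower half's joint face between the plunger and the big dowel at the start. Origin: centre of its underside, z up.
- tray: fixed plywood board under the three slots, 210 (x) x 100 (y) x 6 mm; origin: centre of its underside, on the bench
- slot_red: fixed grey open slot with red label tabs. Outside 34 (x) x 44 (y) x 22 mm high, inside 26 x 36 mm, floor 4 mm above its origin: holds a block upright, axes along the slot's, either way round, 3 mm play. Tabs 34 x 18 mm at rim height outside +y and -y. Origin: centre of underside, on the tray. Slots: a row 60 mm apart along the tray's x, any order.
- slot_blue: fixed grey open slot with blue label tabs. Outside 34 (x) x 44 (y) x 22 mm high, inside 26 x 36 mm, floor 4 mm above its origin: holds a block upright, axes along the slot's, either way round, 3 mm play. Tabs 34 x 18 mm at rim height outside +y and -y. Origin: centre of underside, on the tray. Slots: a row 60 mm apart along the tray's x, any order. The blue block stands in it.
- slot_yellow: fixed grey open slot with yellow label tabs. Outside 34 (x) x 44 (y) x 22 mm high, inside 26 x 36 mm, floor 4 mm above its origin: holds a block upright, axes along the slot's, either way round, 3 mm play. Tabs 34 x 18 mm at rim height outside +y and -y. Origin: centre of underside, on the tray. Slots: a row 60 mm apart along the tray's x, any order. It is empty and stays so.
- blue_block: setting block with a blue top band, 20 x 30 x 60 mm, standing in the blue slot; leave it. Origin: centre of its underside
- tin: whitish paint tin, 66 mm across, 75 mm high, standing on the bench beyond the work; leave it. Origin: centre of its underside
- jar: amber jar, 56 mm across, 60 mm high, standing on the bench beyond the work; leave it. Origin: centre of its underside
- screwdriver: red screwdriver, 180 mm long, lying on the bench beyond the lower half; leave it. Origin: under its middle, x along the shaft
Things that resemble listed ones, but are neither listed nor needed, are in the scene too. What is shaped like the upper_half but grey or orange is not meant.

How it is judged:
By the outcome, as a careful person would: the job done as asked, in the order asked, and still so for the second after the job is handed in, while the arm keeps its last pose, push and grip.
It also fails if it takes over 58 s, if anything falls off the work surface, if the arm or the gripper's body presses on something with over 40 N, if the wrist force passes 120 N, or if a joint passes its speed limit or range.

## Robot

A 6-joint arm with a two-finger parallel gripper is mounted at the origin on the work surface. World frame = base frame: x ahead of the robot, y to its left, z up, the work surface at z = 0. Lengths are in m, angles in rad, forces in N, time in s.
With the tool pointing down it reaches from about 0.225 to 0.875 m from the base axis. Payload 3.4 kg.
Tool frame: the origin (TCP) lies at the very end of the fingers, on their centre line; the grasp point (between the pads) lies behind it (manip.grasp_offset is the z of the grasp point in the tool frame, in m); z points along the fingers, y is the line along which they close (so a half turn about z gives the same grasp; the last joint's range is limited). The gripper opens to 85 mm and grips with 20 to 120 N. Pads are 22 mm wide; open, the fingers measure 114 mm over their backs; the gripper's body (76 mm by 85 mm) begins 54 mm behind the grasp point. The pads swing forward as they close: fully open they stand 13 mm farther back than shut.
Start: joints at [-1.273, 0.276, 1.505, -0, 1.361, -0.121], TCP at [0.234, -0.525, 0.231] pointing down, gripper open.
Joint ranges: [-2.89, 2.89], [-0.75, 2.08], [0.22, 2.7], [-1.18, 4.32], [0.11, 2.71], [-2.7, 2.7]. Speed limits (rad/s): [2.57, 2.57, 3.14, 3.14, 3.14, 3.14].

## Interface

Orientations are given as a unit quaternion [w, x, y, z].
In Python, from rig import manip gives the robot as it stands.
- The arm moves only by the shell command python3 -m pendant 'ROWS' [FORCE]. ROWS is JSON, a list of rows, each an object of numbers: "dx", "dy", "dz": the shift along the tool's x, y, z in m; "rx", "ry", "rz": the turn, a rotation vector about the tool's x, y, z in degrees; "hand": the finger opening in m, from 0 to 0.0854. In form: [{"dx": .., "dy": .., "dz": .., "rx": .., "ry": .., "rz": .., "hand": ..}, ...]. A call has 1 to 12 rows; each row shifts and turns the commanded pose from where the row before left it, along the tool's axes as they then stand; what a row does not reach is not made up. A row lasts 1/12 s, in which the tool goes at most 41.7 mm and 7.16 degrees, less where a joint would pass 70% of its speed; a pose out of reach is approached as far as the arm can. A call is refused whole if a number of a shift passes 0.0417 or a number of a turn 7.16, either way. A call with a gripper value outside its range is refused whole. The fingers move at their own pace and stop on an object; FORCE is the grip in N (left out, the last holds). Time passes only in rows, so rows that do not move let the fingers close. It gives the time, the measured TCP pose, the force, the opening and the grip force at its end, in the units of the state.
- manip.get_state(): the state, without advancing time (a new reading comes with each control period).
- manip.get_image(name): name is "scene" or "top" or "wrist"; returns a dict with "frame" (480x640x3 uint8, red, green, blue), "fx", "fy", "cx", "cy" (pixels), "position" and "attitude" of the camera in the world; the wrist camera has in their place "mount" (4x4, takes a point from camera to tool coordinates, whose origin is the TCP and whose axes are the flange's). Camera axes: x right, y up, looking along -z (the intrinsics and any distortion apply to the point x, -y, -z); pixel columns grow to the right and rows downward; lengths in m; the calibration is good to about 2 mm. A picture is of the moment at which its call begins: read the wrist's pose just before it. There is no depth.
- manip.sign_off(): hands the job in; it is judged then, once.
The state is a dict: "clock": time; "qpos": joint angles; "qd": joint speeds; "effort": joint torques, N m; "position": TCP position; "ee_rot": TCP orientation; "contact_force": force on the tool from outside, world axes, zero at the start; "moment": the same for the moment, N m; "width": finger opening in m; "gripper_force": force on a finger pad.
Only numpy, scipy, OpenCV 4.12 (cv2) and the standard library are available. Lean on these libraries where they do the work, as an engineer would, in place of code of your own. Each camera call takes 0.05 s, during which the arm holds its last target. There are 200 camera calls.

## Working session

There is one attempt and no reset: what is moved stays moved. The work goes in short steps, Python scripts to look and compute and a shell command to move; the robot and the scene stay as the last step left them, time stands still between calls to the robot, and variables do not carry over. Pictures are saved under pics/ and viewed, at most 10 in all, crops included, and the job is handed in when it is done.

```bash
mkdir -p pics; ls
python3 - <<'E'
from rig import manip
import cv2,numpy as np
print(manip.get_state(), manip.grasp_offset)
for n in ["scene","top"]:
    d=manip.get_image(n); cv2.imwrite(f"pics/{n}0.png",d["frame"][:,:,::-1])
    print({k:v for k,v in d.items() if k!="frame"})
E
```

```text
pics
{'clock': 0.0, 'qpos': array([-1.27295357e+00,  2.76611568e-01,  1.50616683e+00, -1.51130388e-05,
        1.36068685e+00, -1.21013389e-01]), 'qd': array([-0.00031588,  0.00031014, -0.00067866, -0.00025721,  0.00076777,
        0.0009399 ]), 'effort': array([-4.57784627e-04, -4.16774333e+01, -2.45802426e+01, -9.09161463e-05,
        1.10528211e-02,  1.91978410e-05]), 'position': array([ 0.23368494, -0.5247813 ,  0.23041683]), 'ee_rot': array([-9.31987944e-04,  9.78149221e-01,  2.07901959e-01, -9.00346389e-05]), 'contact_force': array([ 0.35178941,  0.21632878, -0.1046435 ]), 'moment': array([ 0.06007849, -0.03860409,  0.07112731]), 'gripper_force': 0.0, 'width': 0.08516952819070518} -0.0187
{'fx': 505.8766520853711, 'fy': 505.8766520853711, 'cx': 314.2448546623114, 'cy': 237.93612612687232, 'position': array([1.19546613, 0.10385694, 0.98275516]), 'attitude': array([0.67388315, 0.20726746, 0.2113795 , 0.67693456])}
{'fx': 514.6985987716538, 'fy': 514.6985987716538, 'cx': 328.4949359708345, 'cy': 251.85027336978743, 'position': array([0.37345308, 0.07499174, 1.23778011]), 'attitude': array([-0.70190398, -0.06000535,  0.05639246,  0.70749562])}
```

View pics/top0.png

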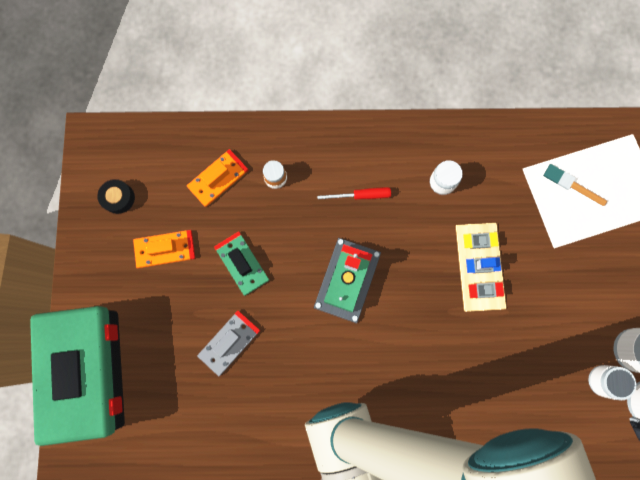

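View pics/scene0.png

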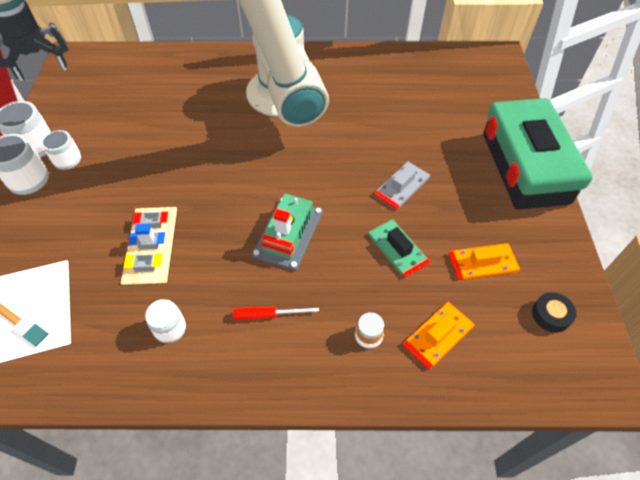

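Candidates for the upper half in the top view:
- Green plate with black boss and red end at (242,263). This fits the description.
- Grey one at (229,343): wrong colour.
- Orange ones at (217,178) and (164,249): wrong colour.
- Big green case at (75,375): far too big.

I'll confirm with a crop and measure at the same time.

```bash
cat > h.py <<'E'
import cv2,numpy as np
from rig import manip
from scipy.spatial.transform import Rotation as R
def rot(q): return R.from_quat([q[1],q[2],q[3],q[0]]).as_matrix()
def snap(n):
    s=manip.get_state(); d=manip.get_image(n)
    if n=="wrist":
        T=np.eye(4);T[:3,:3]=rot(s["ee_rot"]);T[:3,3]=s["position"];M=T@np.array(d["mount"])
        d["C"],d["Rm"]=M[:3,3],M[:3,:3]
    else: d["C"],d["Rm"]=np.array(d["position"]),rot(d["attitude"])
    return d
def ray(d,uv):
    u,v=uv; r=d["Rm"]@np.array([(u-d["cx"])/d["fx"],-(v-d["cy"])/d["fy"],-1.]); return r/np.linalg.norm(r)
def onz(d,uv,z):
    r=ray(d,uv); return d["C"]+r*(z-d["C"][2])/r[2]
def proj(d,p):
    c=d["Rm"].T@(np.array(p)-d["C"]); return np.array([d["cx"]-d["fx"]*c[0]/c[2], d["cy"]+d["fy"]*c[1]/c[2]])
def tri(a,ua,b,ub):
    ra,rb=ray(a,ua),ray(b,ub); s=np.linalg.lstsq(np.c_[ra,-rb],b["C"]-a["C"],rcond=None)[0]
    pa,pb=a["C"]+s[0]*ra,b["C"]+s[1]*rb; return (pa+pb)/2,np.linalg.norm(pa-pb)
COL=dict(green=((50,70,40),(88,255,255)),blue=((105,150,60),(125,255,255)),yellow=((24,150,120),(34,255,255)),
 red=((0,190,120),(5,255,255)))
def mask(d,c):
    h=cv2.cvtColor(d["frame"],cv2.COLOR_RGB2HSV); m=cv2.inRange(h,*map(np.array,COL[c]))
    if c=="red": m|=cv2.inRange(h,(174,190,120),(180,255,255))
    return m
def blobs(d,c,amin=20):
    n,l,s,ce=cv2.connectedComponentsWithStats(mask(d,c))
    out=[]
    for i in range(1,n):
        if s[i,4]>=amin:
            ys,xs=np.where(l==i); out.append((s[i,4],ce[i],cv2.minAreaRect(np.c_[xs,ys].astype(np.float32))))
    return out
def save(d,f,box=None,k=1):
    im=d["frame"][:,:,::-1]
    if box: im=im[box[1]:box[3],box[0]:box[2]]
    cv2.imwrite(f,cv2.resize(im,None,fx=k,fy=k,interpolation=cv2.INTER_CUBIC))
E
python3 - <<'E'
from h import *
for n in ["top","scene"]:
    d=snap(n)
    if n=="top": save(d,"pics/c1.png",(200,222,400,332),4)
    print(n, "nadir",proj(d,[d["C"][0],d["C"][1],0]) if n=="top" else "")
    for c in COL:
        for a,ce,r in blobs(d,c): print(c,a,ce.round(1),np.round(r[0],1),np.round(r[1],1),round(r[2],1),"z0.05:",onz(d,ce,.05)[:2].round(3),"z.012",onz(d,ce,.012)[:2].round(3))
E
```

```text
top nadir [331.49141445 337.43739639]
green 167 [554.2 172.4] [553.7 172.5] [15.8 11.9] 28.6 z0.05: [ 0.759 -0.462] z.012 [ 0.772 -0.479]
green 1215 [243.3 266.4] [242.5 265.3] [52.9 30. ] 58.0 z0.05: [0.538 0.279] z.012 [0.544 0.286]
green 1328 [345.3 285.2] [346.3 281.8] [31.3 53.8] 18.4 z0.05: [0.493 0.042] z.012 [0.496 0.041]
green 8982 [ 71.7 375.7] [ 71.3 375.4] [135.9  81.7] 86.8 z0.05: [0.293 0.662] z.012 [0.29  0.681]
blue 85 [470.3 265.4] [470.1 265.3] [12.1  6.8] 83.7 z0.05: [ 0.536 -0.249] z.012 [ 0.541 -0.259]
blue 195 [491.1 263.2] [490.5 264. ] [12. 19.] 90.0 z0.05: [ 0.541 -0.298] z.012 [ 0.546 -0.31 ]
yellow 105 [493.7 239. ] [493.7 239. ] [13.8  7.5] 83.7 z0.05: [ 0.598 -0.307] z.012 [ 0.605 -0.319]
yellow 100 [467.5 240.8] [467.5 240.5] [13.  7.] 90.0 z0.05: [ 0.595 -0.246] z.012 [ 0.602 -0.256]
yellow 55 [347.7 277.1] [347.6 277.2] [8.  7.2] 63.4 z0.05: [0.511 0.036] z.012 [0.516 0.035]
red 120 [237.4 160.1] [237. 160.] [28.3  4.2] 45.0 z0.05: [0.797 0.299] z.012 [0.811 0.306]
red 384 [372.4 193. ] [372.  192.9] [10.9 36.4] 87.5 z0.05: [ 0.712 -0.025] z.012 [ 0.72
[... 2174 characters left out ...]
z0.05: [0.491 0.019] z.012 [0.462 0.016]
red 73 [136.2 217.5] [136.1 217.9] [ 7.1 10.9] 8.1 z0.05: [ 0.5   -0.314] z.012 [ 0.472 -0.331]
red 58 [163.6 216.6] [164. 217.] [ 6. 10.] 0.0 z0.05: [ 0.497 -0.252] z.012 [ 0.469 -0.266]
red 263 [277.1 244. ] [277.3 244.2] [31.5 11.3] 17.1 z0.05: [0.573 0.014] z.012 [0.547 0.01 ]
red 145 [454.8 265. ] [454.7 265.1] [29.7  5.4] 68.2 z0.05: [0.626 0.399] z.012 [0.602 0.411]
red 157 [416.2 268. ] [416. 268.] [ 5.5 30.5] 60.3 z0.05: [0.633 0.315] z.012 [0.611 0.324]
red 519 [253.7 312.7] [254.3 312.7] [12.7 43.1] 87.3 z0.05: [ 0.74  -0.026] z.012 [ 0.722 -0.031]
red 207 [416.9 354.6] [416.9 354.6] [37.5  6.1] 42.5 z0.05: [0.828 0.296] z.012 [0.813 0.304]
```

View pics/c1.png

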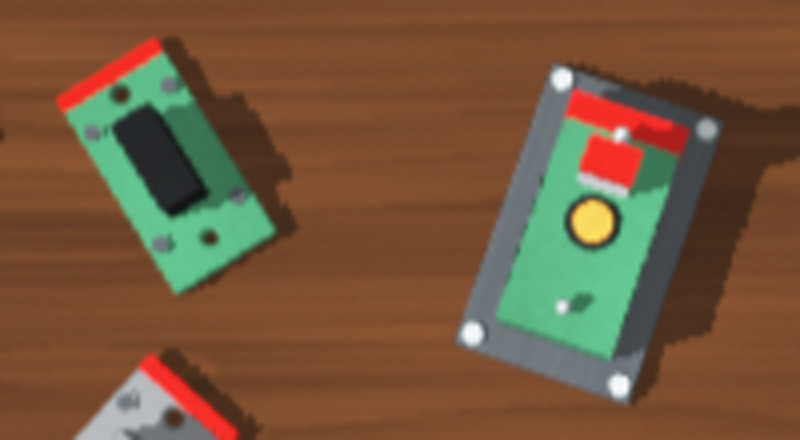

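Crop check: the green plate with black boss and red end at top px (242,263) is the upper half, with holes near (230,245) and (252,281). The lower half has its red-topped block at (352,262), plunger at (348,277), and dowel tips at (355,255) and (340,298).

```bash
cat >> h.py <<'E'
def deg(v): return np.degrees(np.arctan2(v[1],v[0]))
E
python3 - <<'E'
from h import *
t,s=snap("top"),snap("scene")
p=lambda *a:[np.round(a[0],4),np.round(a[1],4)]
print("slot tabs",tri(t,(499.3,289),s,(136.2,217.5)),tri(t,(472.6,290.9),s,(163.6,216.6)))
print("block",tri(t,(352.5,261.7),s,(281.1,214.7)),onz(t,(352.5,261.7),.117),onz(s,(281.1,214.7),.117))
a,b=onz(t,(355.2,255.3),.073),onz(t,(340.2,298.5),.073);print("dowels",a,b,np.linalg.norm(a-b),deg(a-b))
a,b=onz(t,(499.3,289),.028),onz(t,(472.6,290.9),.028);print("tabs",a,b,np.linalg.norm(a-b),deg(b-a))
a,b=onz(t,(200+120/4,222+93/4),.012),onz(t,(200+209/4,222+237/4),.012);print("holes",a,b,(a+b)/2,np.linalg.norm(a-b),deg(a-b))
st=manip.get_state();print(st["position"],deg(rot(st["ee_rot"])[:,0]))
E
```

```text
slot tabs (array([ 0.48318252, -0.32254086,  0.02719645]), np.float64(0.0038136243542546064)) (array([ 0.47921565, -0.25940892,  0.02577536]), np.float64(0.0026985000854767493))
block (array([0.53819467, 0.02604078, 0.11245686]), np.float64(0.002322213268740274)) [0.53745933 0.02739418 0.117     ] [0.5416437 0.0252898 0.117    ]
dowels [0.55866119 0.01911808 0.073     ] [0.46010166 0.05458261 0.073     ] 0.10474594795278279 -19.79017673989057
tabs [ 0.48279471 -0.32029121  0.028     ] [ 0.47882598 -0.25740885  0.028     ] 0.0630074746175341 93.61135048501617
holes [0.59554688 0.31895506 0.012     ] [0.50753302 0.26354068 0.012     ] [0.55153995 0.29124787 0.012     ] 0.10400574158489018 32.194916445291526
[ 0.23378015 -0.52517945  0.23101121] 23.99496564071266
```

```bash
cat >> h.py <<'E'
def go(x,y,z,yaw):
    s=manip.get_state();M=rot(s["ee_rot"]);d=M.T@(np.array([x,y,z])-s["position"]);d0=deg(M[:,0])
    # target = straight-down pose with given yaw of tool x
    T=R.from_euler("z",yaw,degrees=True).as_matrix()@np.diag([1,-1,-1.])
    print("shift mm",(d*1e3).round(1),"turn deg",np.degrees(R.from_matrix(M.T@T).as_rotvec()).round(2),"t",round(s["clock"],2),"F",np.round(s["contact_force"],1),"yaw",round(d0,2),"w",round(s["width"],4))
E
python3 -m pendant '[{"rz":6.3},{"rz":6.3},{"rz":6.3},{"rz":6.3},{"rz":6.3},{"rz":6.3},{"rz":6.2},{"dx":0.006,"dy":-0.03},{"dx":0.006,"dy":-0.039},{"dx":0.006,"dy":-0.039},{"dx":0.006,"dy":-0.039},{"dx":0.006,"dy":-0.039}]' 40
python3 -m pendant '[{"dx":0.006,"dy":-0.039},{"dx":0.006,"dy":-0.039},{"dx":0.006,"dy":-0.039},{"dx":0.006,"dy":-0.039},{"dx":0.006,"dy":-0.039},{"dx":0.006,"dy":-0.039},{"dx":0.006,"dy":-0.039},{"dx":0.006,"dy":-0.039},{"dx":0.006,"dy":-0.039},{"dx":0.006,"dy":-0.039},{},{}]'
python3 -c "
from h import *
go(.539,.0265,.231,-19.8)
d=snap('wrist');save(d,'pics/w1.png');print(d['fx'],d['C'],[k for k in d])
for n,p in dict(block=(.539,.0265,.117),db=(.5587,.0191,.073),ds=(.4601,.0546,.073)).items(): print(n,proj(d,p))"
```

```text
shift mm [ 5.032e+02 -3.799e+02  3.000e-01] turn deg [-3.000e-02  1.000e-02  4.379e+01] t 0.3 F [ 0.6 -0.7 -0.2] yaw 23.99 w 0.0857
374.24693466703195 [ 0.30133323 -0.49583357  0.37378522] ['frame', 'fx', 'fy', 'cx', 'cy', 'mount', 'C', 'Rm']
block [ -856.8039307  -1255.71598321]
db [-543.96018032 -964.15192526]
ds [-590.97807068 -670.09939334]invalid input
invalid input
```

View pics/w1.png

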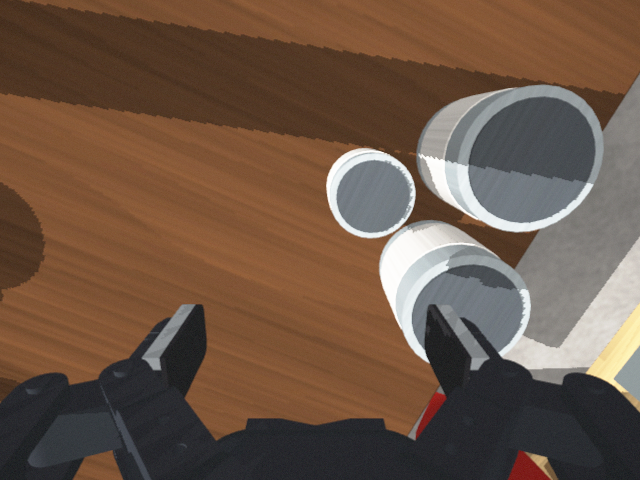

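The wrist view still shows the mugs at the start pose (370,195), so the arm hasn't moved. The rows were refused, probably because each one needs every field.

```bash
python3 -m pendant '[{"dx":0,"dy":0,"dz":0,"rx":0,"ry":0,"rz":6.3,"hand":0.085},{"dx":0,"dy":0,"dz":0,"rx":0,"ry":0,"rz":6.3,"hand":0.085},{"dx":0,"dy":0,"dz":0,"rx":0,"ry":0,"rz":6.3,"hand":0.085},{"dx":0,"dy":0,"dz":0,"rx":0,"ry":0,"rz":6.3,"hand":0.085},{"dx":0,"dy":0,"dz":0,"rx":0,"ry":0,"rz":6.3,"hand":0.085},{"dx":0,"dy":0,"dz":0,"rx":0,"ry":0,"rz":6.3,"hand":0.085},{"dx":0,"dy":0,"dz":0,"rx":0,"ry":0,"rz":6.0,"hand":0.085}]' 40
```

```text
clock: 0.93
position: [0.2338, -0.5253, 0.2313]
ee_rot: [0.0, 0.985, -0.175, 0.0]
contact_force: [0.4, 0.7, -0.6]
width: 0.0848
gripper_force: 0.0
```

```bash
python3 -m pendant '[{"dx":0.006,"dy":-0.03,"dz":0,"rx":0,"ry":0,"rz":0,"hand":0.085},{"dx":0.006,"dy":-0.039,"dz":0,"rx":0,"ry":0,"rz":0,"hand":0.085},{"dx":0.006,"dy":-0.039,"dz":0,"rx":0,"ry":0,"rz":0,"hand":0.085},{"dx":0.006,"dy":-0.039,"dz":0,"rx":0,"ry":0,"rz":0,"hand":0.085},{"dx":0.006,"dy":-0.039,"dz":0,"rx":0,"ry":0,"rz":0,"hand":0.085},{"dx":0.006,"dy":-0.039,"dz":0,"rx":0,"ry":0,"rz":0,"hand":0.085},{"dx":0.006,"dy":-0.039,"dz":0,"rx":0,"ry":0,"rz":0,"hand":0.085},{"dx":0.006,"dy":-0.039,"dz":0,"rx":0,"ry":0,"rz":0,"hand":0.085}]'
python3 -m pendant '[{"dx":0.006,"dy":-0.039,"dz":0,"rx":0,"ry":0,"rz":0,"hand":0.085},{"dx":0.006,"dy":-0.039,"dz":0,"rx":0,"ry":0,"rz":0,"hand":0.085},{"dx":0.006,"dy":-0.039,"dz":0,"rx":0,"ry":0,"rz":0,"hand":0.085},{"dx":0.006,"dy":-0.039,"dz":0,"rx":0,"ry":0,"rz":0,"hand":0.085},{"dx":0.006,"dy":-0.039,"dz":0,"rx":0,"ry":0,"rz":0,"hand":0.085},{"dx":0.006,"dy":-0.039,"dz":0,"rx":0,"ry":0,"rz":0,"hand":0.085},{"dx":0.006,"dy":-0.039,"dz":0,"rx":0,"ry":0,"rz":0,"hand":0.085},{"dx":0.006,"dy":-0.039,"dz":0,"rx":0,"ry":0,"rz":0,"hand":0.085},{"dx":0,"dy":0,"dz":0,"rx":0,"ry":0,"rz":0,"hand":0.085},{"dx":0,"dy":0,"dz":0,"rx":0,"ry":0,"rz":0,"hand":0.085}]'
python3 -c "
from h import *
go(.539,.0265,.231,-19.8)
d=snap('wrist');save(d,'pics/w2.png')
for n,p in dict(block=(.539,.0265,.117),db=(.5587,.0191,.073),ds=(.4601,.0546,.073)).items(): print(n,proj(d,p))
for a,ce,r in blobs(d,'red'): print('red',a,ce,r,onz(d,ce,.117))
for a,ce,r in blobs(d,'yellow'): print('yel',a,ce,r,onz(d,ce,.063))"
```

```text
clock: 1.6
position: [0.3822, -0.2548, 0.2315]
ee_rot: [0.0, 0.985, -0.172, 0.0]
contact_force: [0.8, -0.5, 0.1]
width: 0.0849
gripper_force: 0.0
clock: 2.43
position: [0.533, 0.0225, 0.231]
ee_rot: [0.0, 0.985, -0.17, -0.0]
contact_force: [-0.7, -0.5, -0.8]
width: 0.0847
gripper_force: 0.0
shift mm [ 4.3 -5.8 -0. ] turn deg [0.02 0.02 0.23] t 2.43 F [-0.7 -0.5 -0.8] yaw -19.57 w 0.0847
block [306.00876664 229.8846001 ]
db [307.50195171 190.41485806]
ds [307.61917397 307.97000824]
red 172 [261.06976744   3.36627907] ((264.0, 5.0), (10.0, 28.0), 90.0) [0.68084825 0.00385735 0.117     ]
red 785 [626.7656051  159.94394904] ((626.7162475585938, 159.7972869873047), (38.63376235961914, 22.193862915039062), 80.53767395019531) [ 0.51258822 -0.1938514   0.117     ]
red 161 [310.91925466 160.51552795] ((310.9999694824219, 160.49998474121094), (81.99998474121094, 0.9999998807907104), -0.0) [0.58339173 0.00689251 0.117     ]
red 1582 [310.68773704 172.44753477] ((311.0, 172.5), (19.0, 82.0), 90.0) [0.57595051 0.00972504 0.117     ]
red 44 [ 26.   206.25] ((25.864864349365234, 206.18917846679688), (12.089754104614258, 4.184915542602539), 35.53767776489258) [0.62030403 0.20453065 0.117     ]
red 485 [ 10.88659794 227.70103093] ((8.846698760986328, 230.84814453125), (11.01451301574707, 52.49872970581055), 29.47589111328125) [0.61046318 0.22300848 0.117     ]
red 1306 [308.15007657 226.98621746] ((308.0, 227.5), (31.0, 42.0), 90.0) [0.54049346 0.02434395 0.117     ]
yel 1090 [603.5559633   23.17706422] ((603.8513793945312, 23.608116149902344), (46.19611740112305, 26.13943862915039), 80.53767395019531) [ 0.60084029 -0.22862601  0.063     ]
yel 243 [310.57613169 249.74074074] ((310.5, 251.0), (12.0, 25.0), 90.0) [0.50736199 0.03497665 0.063     ]
```

View pics/w2.png

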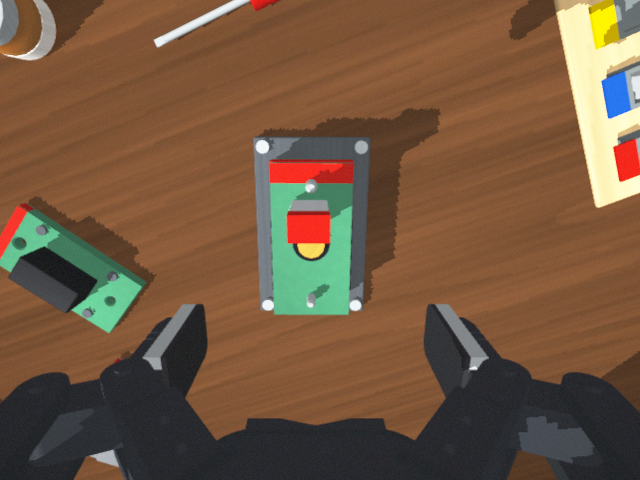

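The wrist view shows the lower half upright in the image: dowel tips at (311,187) and (311,299), red block top at (308,227). This agrees with the top view to about 2 mm. Next I descend and grip the block across its 30 mm side.

```bash
python3 -m pendant '[{"dx":0.0045,"dy":-0.005,"dz":0.03,"rx":0,"ry":0,"rz":0.2,"hand":0.06},{"dx":0,"dy":0,"dz":0.035,"rx":0,"ry":0,"rz":0,"hand":0.06},{"dx":0,"dy":0,"dz":0.035,"rx":0,"ry":0,"rz":0,"hand":0.06},{"dx":0,"dy":0,"dz":0.03,"rx":0,"ry":0,"rz":0,"hand":0.06},{"dx":0,"dy":0,"dz":0.019,"rx":0,"ry":0,"rz":0,"hand":0.06},{"dx":0,"dy":0,"dz":0,"rx":0,"ry":0,"rz":0,"hand":0.06},{"dx":0,"dy":0,"dz":0,"rx":0,"ry":0,"rz":0,"hand":0.02},{"dx":0,"dy":0,"dz":0,"rx":0,"ry":0,"rz":0,"hand":0.02},{"dx":0,"dy":0,"dz":0,"rx":0,"ry":0,"rz":0,"hand":0.02},{"dx":0,"dy":0,"dz":0,"rx":0,"ry":0,"rz":0,"hand":0.02},{"dx":0,"dy":0,"dz":0,"rx":0,"ry":0,"rz":0,"hand":0.02},{"dx":0,"dy":0,"dz":0,"rx":0,"ry":0,"rz":0,"hand":0.02}]' 40
python3 -c "
from h import *
go(.481,-.290,.231,3.6)
d=snap('wrist');save(d,'pics/w3.png')"
```

```text
clock: 3.48
position: [0.5399, 0.0234, 0.0842]
ee_rot: [0.0, 0.985, -0.173, 0.002]
contact_force: [0.3, -0.8, 7.0]
width: 0.0295
gripper_force: 40.4
shift mm [  52.4  314.6 -146.6] turn deg [  0.04  -0.24 -23.58] t 3.48 F [ 0.3 -0.8  7. ] yaw -19.98 w 0.0295
```

```bash
python3 -m pendant '[{"dx":0,"dy":0,"dz":-0.015,"rx":0,"ry":0,"rz":0,"hand":0.02},{"dx":0,"dy":0,"dz":-0.03,"rx":0,"ry":0,"rz":0,"hand":0.02},{"dx":0,"dy":0,"dz":-0.03,"rx":0,"ry":0,"rz":0,"hand":0.02},{"dx":0,"dy":0,"dz":-0.03,"rx":0,"ry":0,"rz":0,"hand":0.02},{"dx":0,"dy":0.01,"dz":-0.02,"rx":0,"ry":0,"rz":0,"hand":0.02},{"dx":0.006,"dy":0.03,"dz":0,"rx":0,"ry":0,"rz":0,"hand":0.02},{"dx":0.006,"dy":0.035,"dz":0,"rx":0,"ry":0,"rz":0,"hand":0.02},{"dx":0.006,"dy":0.035,"dz":0,"rx":0,"ry":0,"rz":0,"hand":0.02},{"dx":0.006,"dy":0.035,"dz":0,"rx":0,"ry":0,"rz":0,"hand":0.02},{"dx":0.006,"dy":0.035,"dz":0,"rx":0,"ry":0,"rz":0,"hand":0.02},{"dx":0.006,"dy":0.035,"dz":0,"rx":0,"ry":0,"rz":0,"hand":0.02},{"dx":0.006,"dy":0.035,"dz":0,"rx":0,"ry":0,"rz":0,"hand":0.02}]'
python3 -m pendant '[{"dx":0.006,"dy":0.035,"dz":0,"rx":0,"ry":0,"rz":0,"hand":0.02},{"dx":0.004,"dy":0.025,"dz":0,"rx":0,"ry":0,"rz":-6,"hand":0.02},{"dx":0,"dy":0,"dz":0,"rx":0,"ry":0,"rz":-6,"hand":0.02},{"dx":0,"dy":0,"dz":0,"rx":0,"ry":0,"rz":-6,"hand":0.02},{"dx":0,"dy":0,"dz":0,"rx":0,"ry":0,"rz":-5.6,"hand":0.02},{"dx":0,"dy":0,"dz":0,"rx":0,"ry":0,"rz":0,"hand":0.02},{"dx":0,"dy":0,"dz":0,"rx":0,"ry":0,"rz":0,"hand":0.02}]'
python3 -c "
from h import *
go(.481,-.290,.231,3.6)
d=snap('wrist');save(d,'pics/w4.png')
for n,p in dict(slot=(.481,-.29,.028)).items(): print(n,proj(d,p))
for c in ['red','blue','yellow']:
  for a,ce,r in blobs(d,c,100): print(c,a,ce.round(1),r,onz(d,ce,.028).round(4))"
```

```text
clock: 4.53
position: [0.4918, -0.2266, 0.2078]
ee_rot: [0.0, 0.985, -0.174, 0.0]
contact_force: [0.9, 0.2, -0.8]
width: 0.0297
gripper_force: 39.7
clock: 5.12
position: [0.4812, -0.285, 0.2075]
ee_rot: [0.0, 1.0, 0.03, 0.0]
contact_force: [-0.4, -0.5, -0.2]
width: 0.0294
gripper_force: 39.8
shift mm [ -0.5   5.  -23.5] turn deg [ 0.   -0.01 -0.15] t 5.12 F [-0.4 -0.5 -0.2] yaw 3.45 w 0.0294
slot [319.58803406 215.34375271]
red 715 [286.2 213.8] ((286.5, 213.5), (37.0, 19.0), 90.0) [ 0.4806 -0.2606  0.028 ]
red 718 [356.9 213.8] ((357.020751953125, 214.0008544921875), (19.524723052978516, 36.801395416259766), 2.385944128036499) [ 0.4844 -0.3227  0.028 ]
red 4640 [315.2 358.5] ((315.5, 358.0), (54.0, 87.0), 90.0) [ 0.3353 -0.295   0.028 ]
blue 845 [285.8 143.6] ((285.5, 144.0), (40.0, 21.0), 90.0) [ 0.5405 -0.2579  0.028 ]
blue 833 [359.6 144.2] ((359.665771484375, 144.024658203125), (20.50446128845215, 40.712833404541016), 2.12109637260437) [ 0.5437 -0.3194  0.028 ]
blue 1234 [323.8 146. ] ((324.0, 146.5), (29.0, 42.0), 90.0) [ 0.5405 -0.2897  0.028 ]
yellow 1047 [284.4  64.8] ((284.0, 65.0), (46.0, 22.0), 90.0) [ 0.6006 -0.2544  0.028 ]
yellow 1081 [363.4  65.6] ((363.5, 65.5), (47.0, 23.0), 90.0) [ 0.6038 -0.3167  0.028 ]
```

View pics/w4.png

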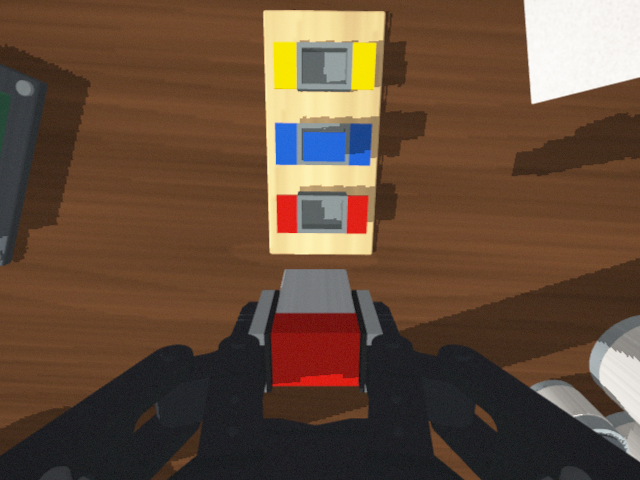

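The wrist view shows the slots from top to bottom as yellow, blue and red; the red slot is centred at about (321.5,214). The held block's bottom front edge is at row 270, columns 283–347. I'll compare the two in this camera.

```bash
python3 -c "
from h import *
d=snap('wrist');s=manip.get_state();M=rot(s['ee_rot']);z=s['position'][2]-.0272
for q in [(283,270),(347,270)]:
  p=onz(d,q,z); print('edge tool mm',((M.T@(p-s['position']))*1e3).round(1))
for q in [(286.2,213.8),(356.9,213.8),(321.5,213.8)]:
  p=onz(d,q,.028); print('slot tool mm',((M.T@(p-s['position']))*1e3).round(1))
print(d['C'],d['cx'],d['cy'])"
```

```text
edge tool mm [  7.4 -14.8  27.2]
edge tool mm [ 7.4 16.3 27.2]
slot tool mm [  0.8 -24.4 179.5]
slot tool mm [  0.8  37.8 179.5]
slot tool mm [  0.8   6.6 179.5]
[ 0.55497317 -0.28089062  0.35025834] 315.10613978515573 239.77360932356822
```

```bash
python3 -m pendant '[{"dx":0.0032,"dy":0.0056,"dz":0,"rx":0,"ry":0,"rz":-0.1,"hand":0.02},{"dx":0,"dy":0,"dz":0.03,"rx":0,"ry":0,"rz":0,"hand":0.02},{"dx":0,"dy":0,"dz":0.035,"rx":0,"ry":0,"rz":0,"hand":0.02},{"dx":0,"dy":0,"dz":0.035,"rx":0,"ry":0,"rz":0,"hand":0.02},{"dx":0,"dy":0,"dz":0.03,"rx":0,"ry":0,"rz":0,"hand":0.02},{"dx":0,"dy":0,"dz":0.01,"rx":0,"ry":0,"rz":0,"hand":0.02},{"dx":0,"dy":0,"dz":0,"rx":0,"ry":0,"rz":0,"hand":0.02},{"dx":0,"dy":0,"dz":0,"rx":0,"ry":0,"rz":0,"hand":0.02}]'
python3 -m pendant '[{"dx":0,"dy":0,"dz":0.006,"rx":0,"ry":0,"rz":0,"hand":0.02},{"dx":0,"dy":0,"dz":0.006,"rx":0,"ry":0,"rz":0,"hand":0.02},{"dx":0,"dy":0,"dz":0,"rx":0,"ry":0,"rz":0,"hand":0.02}]'
```

```text
clock: 5.88
position: [0.4856, -0.2911, 0.0678]
ee_rot: [0.0, 0.999, 0.032, 0.0]
contact_force: [0.0, -0.7, -0.9]
width: 0.0295
gripper_force: 39.8
clock: 6.13
position: [0.485, -0.2907, 0.0556]
ee_rot: [0.0, 0.999, 0.032, 0.0]
contact_force: [-0.3, 0.6, -0.5]
width: 0.0298
gripper_force: 39.8
```

```bash
python3 -m pendant '[{"dx":0,"dy":0,"dz":0.004,"rx":0,"ry":0,"rz":0,"hand":0.02},{"dx":0,"dy":0,"dz":0.004,"rx":0,"ry":0,"rz":0,"hand":0.02},{"dx":0,"dy":0,"dz":0,"rx":0,"ry":0,"rz":0,"hand":0.02}]'
python3 -m pendant '[{"dx":0,"dy":0,"dz":0.004,"rx":0,"ry":0,"rz":0,"hand":0.02},{"dx":0,"dy":0,"dz":0.004,"rx":0,"ry":0,"rz":0,"hand":0.02},{"dx":0,"dy":0,"dz":0.001,"rx":0,"ry":0,"rz":0,"hand":0.02},{"dx":0,"dy":0,"dz":0,"rx":0,"ry":0,"rz":0,"hand":0.02}]'
```

```text
clock: 6.38
position: [0.4845, -0.2903, 0.0468]
ee_rot: [-0.0, 0.999, 0.032, -0.0]
contact_force: [0.2, 0.8, -1.2]
width: 0.0294
gripper_force: 39.8
clock: 6.72
position: [0.4845, -0.2903, 0.0378]
ee_rot: [-0.0, 0.999, 0.032, -0.0]
contact_force: [-0.2, 0.5, -0.3]
width: 0.0295
gripper_force: 39.8
```

```bash
python3 -m pendant '[{"dx":0,"dy":0,"dz":0.0005,"rx":0,"ry":0,"rz":0,"hand":0.034},{"dx":0,"dy":0,"dz":0,"rx":0,"ry":0,"rz":0,"hand":0.045},{"dx":0,"dy":0,"dz":0,"rx":0,"ry":0,"rz":0,"hand":0.06},{"dx":0,"dy":0,"dz":0,"rx":0,"ry":0,"rz":0,"hand":0.06},{"dx":0,"dy":0,"dz":-0.02,"rx":0,"ry":0,"rz":0,"hand":0.06},{"dx":0,"dy":0,"dz":-0.035,"rx":0,"ry":0,"rz":0,"hand":0.06},{"dx":0,"dy":0,"dz":-0.035,"rx":0,"ry":0,"rz":0,"hand":0.085},{"dx":0,"dy":0,"dz":-0.035,"rx":0,"ry":0,"rz":0,"hand":0.085},{"dx":0,"dy":0,"dz":-0.035,"rx":0,"ry":0,"rz":0,"hand":0.085},{"dx":-0.02,"dy":0,"dz":-0.02,"rx":0,"ry":0,"rz":0,"hand":0.085},{"dx":-0.03,"dy":0,"dz":0,"rx":0,"ry":0,"rz":0,"hand":0.085},{"dx":0,"dy":0,"dz":0,"rx":0,"ry":0,"rz":0,"hand":0.085}]'
python3 -c "
from h import *
go(.5515,.2912,.231,32.2)
d=snap('wrist')
for c in ['red','blue']:
  for a,ce,r in blobs(d,c,100): print(c,a,ce.round(1),np.round(r[1],1),round(r[2],1),onz(d,ce,.028).round(4),onz(d,ce,.070).round(4))
save(d,'pics/w5.png')"
```

```text
clock: 7.72
position: [0.4313, -0.2936, 0.2198]
ee_rot: [0.001, 0.999, 0.032, -0.001]
contact_force: [-0.6, 0.3, -1.8]
width: 0.0851
gripper_force: 0.0
shift mm [ 157.1 -576.   -12.5] turn deg [  0.08   0.12 -28.56] t 7.72 F [-0.6  0.3 -1.8] yaw 3.64 w 0.0851
red 769 [279.6 153.9] [38. 19.] 90.0 [ 0.4806 -0.2608  0.028 ] [ 0.4837 -0.2644  0.07  ]
red 745 [350.6 154.8] [19.5 38.7] 2.0 [ 0.4838 -0.3227  0.028 ] [ 0.4865 -0.3185  0.07  ]
red 1058 [314.9 156.2] [27. 38.] 90.0 [ 0.4806 -0.2917  0.028 ] [ 0.4837 -0.2914  0.07  ]
blue 902 [278.5  79.6] [43. 21.] 90.0 [ 0.5405 -0.2577  0.028 ] [ 0.5361 -0.2616  0.07  ]
blue 1363 [316.1  74.2] [32. 42.] 90.0 [ 0.5466 -0.2884  0.028 ] [ 0.5414 -0.2885  0.07  ]
blue 899 [353.3  80.8] [20.7 43.3] 2.2 [ 0.5436 -0.3195  0.028 ] [ 0.5388 -0.3157  0.07  ]
```

View pics/w5.png

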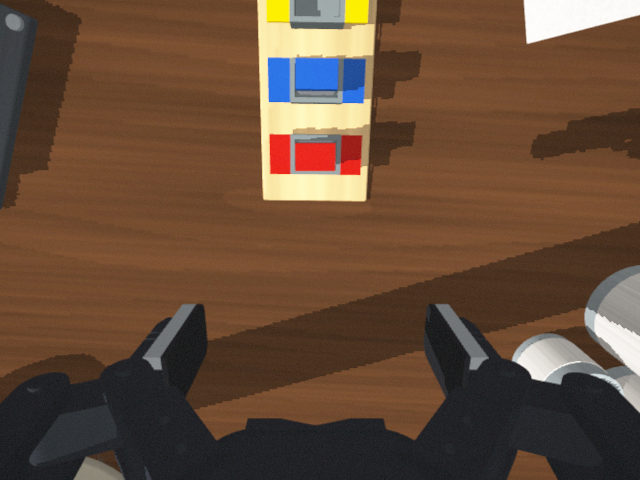

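The block stands in the red slot: its red top is at (315,156), between tabs at (280,154) and (351,155). Blue block is undisturbed. Now to the upper half.

```bash
python3 -m pendant '[{"dx":0.0105,"dy":-0.028,"dz":0,"rx":0,"ry":0,"rz":0,"hand":0.085},{"dx":0.0105,"dy":-0.0385,"dz":0,"rx":0,"ry":0,"rz":0,"hand":0.085},{"dx":0.0105,"dy":-0.0385,"dz":0,"rx":0,"ry":0,"rz":0,"hand":0.085},{"dx":0.0105,"dy":-0.0385,"dz":0,"rx":0,"ry":0,"rz":0,"hand":0.085},{"dx":0.0105,"dy":-0.0385,"dz":0,"rx":0,"ry":0,"rz":0,"hand":0.085},{"dx":0.0105,"dy":-0.0385,"dz":0,"rx":0,"ry":0,"rz":0,"hand":0.085},{"dx":0.0105,"dy":-0.0385,"dz":0,"rx":0,"ry":0,"rz":0,"hand":0.085},{"dx":0.0105,"dy":-0.0385,"dz":0,"rx":0,"ry":0,"rz":0,"hand":0.085}]'
python3 -m pendant '[{"dx":0.0105,"dy":-0.0385,"dz":0,"rx":0,"ry":0,"rz":0,"hand":0.085},{"dx":0.0105,"dy":-0.0385,"dz":0,"rx":0,"ry":0,"rz":0,"hand":0.085},{"dx":0.0105,"dy":-0.0385,"dz":0,"rx":0,"ry":0,"rz":0,"hand":0.085},{"dx":0.0105,"dy":-0.0385,"dz":0,"rx":0,"ry":0,"rz":0,"hand":0.085},{"dx":0.0105,"dy":-0.0385,"dz":0,"rx":0,"ry":0,"rz":0,"hand":0.085},{"dx":0.0105,"dy":-0.0385,"dz":0,"rx":0,"ry":0,"rz":0,"hand":0.085},{"dx":0.01,"dy":-0.01,"dz":0,"rx":0,"ry":0,"rz":-7.1,"hand":0.085},{"dx":0,"dy":0,"dz":0,"rx":0,"ry":0,"rz":-7.1,"hand":0.085},{"dx":0,"dy":0,"dz":0,"rx":0,"ry":0,"rz":-7.1,"hand":0.085},{"dx":0,"dy":0,"dz":0,"rx":0,"ry":0,"rz":-7.1,"hand":0.085},{"dx":0,"dy":0,"dz":0,"rx":0,"ry":0,"rz":0,"hand":0.085},{"dx":0,"dy":0,"dz":0,"rx":0,"ry":0,"rz":0,"hand":0.085}]'
python3 -c "
from h import *
go(.5515,.2912,.231,32.2)
d=snap('wrist');save(d,'pics/w6.png')
for n,p in dict(hb=(.5955,.319,.012),hs=(.5075,.2635,.012)).items(): print(n,proj(d,p))
print(blobs(d,'green',300))
"
```

```text
clock: 8.43
position: [0.5, 0.0109, 0.2174]
ee_rot: [-0.0, 0.999, 0.032, 0.0]
contact_force: [1.5, 0.3, -0.0]
width: 0.0851
gripper_force: 0.0
clock: 9.43
position: [0.5569, 0.2543, 0.2171]
ee_rot: [-0.0, 0.961, 0.275, -0.0]
contact_force: [0.4, 0.3, 0.4]
width: 0.0849
gripper_force: 0.0
shift mm [ 14.9 -34.2 -13.9] turn deg [-0.02  0.04 -0.26] t 9.43 F [0.4 0.3 0.4] yaw 31.94 w 0.0849
hb [275.28015843 134.40605586]
hs [279.04124513 245.24276516]
[(np.int32(7245), array([281.64251208, 192.51166322]), ((279.0, 194.0), (136.0, 78.0), 90.0)), (np.int32(2876), array([507.98435327, 335.85883171]), ((518.5731201171875, 337.43463134765625), (99.23477935791016, 53.77505111694336), 48.179832458496094)), (np.int32(1938), array([420.34365325, 383.30134159]), ((420.9072265625, 385.541259765625), (71.37883758544922, 36.14631652832031), 66.03751373291016))]
```

View pics/w6.png

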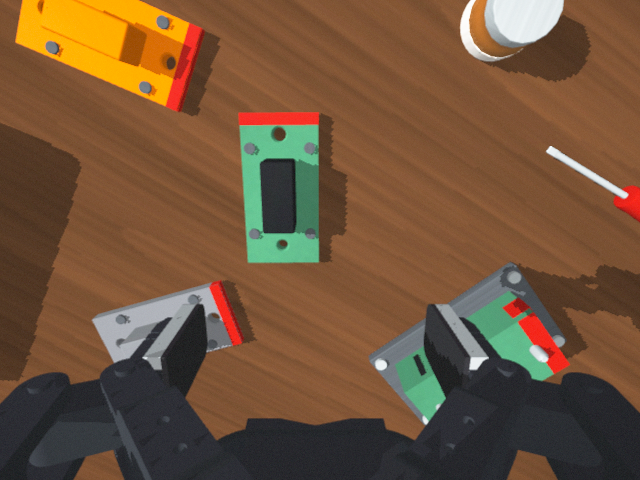

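The wrist view confirms the green plate with black boss: red end at the top, big hole at (279,134), small hole at (282,244). Grey (170,320) and orange (110,50) look-alikes lie elsewhere.

```bash
cat >> h.py <<'E'
def intool(s,p): return (rot(s["ee_rot"]).T@(p-s["position"])*1e3).round(1)
def dark(d,uv,r=10):
    g=cv2.cvtColor(d["frame"],cv2.COLOR_RGB2GRAY); x,y=map(int,np.round(uv)); w=g[y-r:y+r+1,x-r:x+r+1].astype(float)
    m=(w<(np.median(w)+w.min())/2).astype(np.uint8); n,l,st,c=cv2.connectedComponentsWithStats(m)
    i=1+np.argmin(np.hypot(*(c[1:]-r).T)+ (st[1:,4]<6)*99); return c[i]+[x-r,y-r],st[i,4]
E
python3 -c "
from h import *
s=manip.get_state();d=snap('wrist')
A,B=dark(d,(279,134)),dark(d,(282,244));print(A,B)
a,b=onz(d,A[0],.011),onz(d,B[0],.011);print(intool(s,a),intool(s,b),intool(s,(a+b)/2),np.linalg.norm(a-b),deg(a-b),(a+b)/2)
t=snap('top')
A,B=dark(t,(230,245.3),5),dark(t,(252.2,281.2),5);print(A,B)
a,b=onz(t,A[0],.011),onz(t,B[0],.011);print(intool(s,(a+b)/2),np.linalg.norm(a-b),deg(a-b))
"
```

```text
(array([277.92465753, 133.43835616]), np.int32(146)) (array([281.39473684, 243.89473684]), np.int32(76))
[ 68.  -32.2 206.2] [-35.9 -31.7 206.3] [ 16.  -31.9 206.2] 0.10384441866720075 32.2070855403719 [0.55353089 0.28963536 0.011     ]
(array([232.33333333, 247.72222222]), np.int32(36)) (array([256.18181818, 280.95454545]), np.int32(22))
[  9.1 -29.4 206.3] 0.1005090822718541 35.99547066809059
```

```bash
python3 -m pendant '[{"dx":0.0155,"dy":-0.033,"dz":0,"rx":0,"ry":0,"rz":-0.3,"hand":0.06},{"dx":0,"dy":0,"dz":0.03,"rx":0,"ry":0,"rz":0,"hand":0.06},{"dx":0,"dy":0,"dz":0.035,"rx":0,"ry":0,"rz":0,"hand":0.06},{"dx":0,"dy":0,"dz":0.035,"rx":0,"ry":0,"rz":0,"hand":0.06},{"dx":0,"dy":0,"dz":0.035,"rx":0,"ry":0,"rz":0,"hand":0.06},{"dx":0,"dy":0,"dz":0.03,"rx":0,"ry":0,"rz":0,"hand":0.06},{"dx":0,"dy":0,"dz":0.02,"rx":0,"ry":0,"rz":0,"hand":0.06},{"dx":0,"dy":0,"dz":0.01,"rx":0,"ry":0,"rz":0,"hand":0.06},{"dx":0,"dy":0,"dz":0,"rx":0,"ry":0,"rz":0,"hand":0.06},{"dx":0,"dy":0,"dz":0,"rx":0,"ry":0,"rz":0,"hand":0.06}]'
python3 -c "
from h import *
go(.553,.29,.018,32.2)"
```

```text
clock: 10.42
position: [0.553, 0.29, 0.0231]
ee_rot: [0.0, 0.96, 0.279, 0.0]
contact_force: [-0.2, -0.7, 0.1]
width: 0.06
gripper_force: 0.0
shift mm [-0.   0.   5.1] turn deg [ 0.01 -0.03  0.15] t 10.42 F [-0.2 -0.7  0.1] yaw 32.35 w 0.06
```

```bash
python3 -m pendant '[{"dx":0,"dy":0,"dz":0.005,"rx":0,"ry":0,"rz":0.1,"hand":0.06},{"dx":0,"dy":0,"dz":0,"rx":0,"ry":0,"rz":0,"hand":0.04},{"dx":0,"dy":0,"dz":0,"rx":0,"ry":0,"rz":0,"hand":0.015},{"dx":0,"dy":0,"dz":0,"rx":0,"ry":0,"rz":0,"hand":0.015},{"dx":0,"dy":0,"dz":0,"rx":0,"ry":0,"rz":0,"hand":0.015},{"dx":0,"dy":0,"dz":0,"rx":0,"ry":0,"rz":0,"hand":0.015},{"dx":0,"dy":0,"dz":0,"rx":0,"ry":0,"rz":0,"hand":0.015}]' 80
python3 -c "
from h import *
go(.51,.0368,.20,-19.8)"
```

```text
clock: 11.0
position: [0.5533, 0.2902, 0.0191]
ee_rot: [-0.0, 0.961, 0.278, 0.001]
contact_force: [-0.9, -0.4, 6.4]
width: 0.0267
gripper_force: 80.5
shift mm [-171.6  191.2 -181.1] turn deg [-2.00e-02 -1.30e-01  5.21e+01] t 11.0 F [-0.9 -0.4  6.4] yaw 32.3 w 0.0267
```

```bash
python3 -m pendant '[{"dx":0,"dy":0,"dz":-0.01,"rx":0,"ry":0,"rz":0,"hand":0.015},{"dx":0,"dy":0,"dz":-0.025,"rx":0,"ry":0,"rz":0,"hand":0.015},{"dx":0,"dy":0,"dz":-0.035,"rx":0,"ry":0,"rz":0,"hand":0.015},{"dx":0,"dy":0,"dz":-0.035,"rx":0,"ry":0,"rz":0,"hand":0.015},{"dx":0,"dy":0,"dz":-0.035,"rx":0,"ry":0,"rz":6.5,"hand":0.015},{"dx":0,"dy":0,"dz":0,"rx":0,"ry":0,"rz":6.5,"hand":0.015},{"dx":0,"dy":0,"dz":0,"rx":0,"ry":0,"rz":6.5,"hand":0.015},{"dx":0,"dy":0,"dz":0,"rx":0,"ry":0,"rz":6.5,"hand":0.015},{"dx":0,"dy":0,"dz":0,"rx":0,"ry":0,"rz":6.5,"hand":0.015},{"dx":0,"dy":0,"dz":0,"rx":0,"ry":0,"rz":6.5,"hand":0.015},{"dx":0,"dy":0,"dz":0,"rx":0,"ry":0,"rz":6.5,"hand":0.015},{"dx":0,"dy":0,"dz":0,"rx":0,"ry":0,"rz":6.5,"hand":0.015}]'
python3 -m pendant '[{"dx":-0.011,"dy":0.02,"dz":0,"rx":0,"ry":0,"rz":0,"hand":0.015},{"dx":-0.011,"dy":0.032,"dz":0,"rx":0,"ry":0,"rz":0,"hand":0.015},{"dx":-0.011,"dy":0.032,"dz":0,"rx":0,"ry":0,"rz":0,"hand":0.015},{"dx":-0.011,"dy":0.032,"dz":0,"rx":0,"ry":0,"rz":0,"hand":0.015},{"dx":-0.011,"dy":0.032,"dz":0,"rx":0,"ry":0,"rz":0,"hand":0.015},{"dx":-0.011,"dy":0.032,"dz":0,"rx":0,"ry":0,"rz":0,"hand":0.015},{"dx":-0.011,"dy":0.032,"dz":0,"rx":0,"ry":0,"rz":0,"hand":0.015},{"dx":-0.012,"dy":0.032,"dz":0.01,"rx":0,"ry":0,"rz":0,"hand":0.015},{"dx":0,"dy":0.0086,"dz":0.025,"rx":0,"ry":0,"rz":0,"hand":0.015},{"dx":0,"dy":0,"dz":0.015,"rx":0,"ry":0,"rz":0,"hand":0.015},{"dx":0,"dy":0,"dz":0,"rx":0,"ry":0,"rz":0,"hand":0.015},{"dx":0,"dy":0,"dz":0,"rx":0,"ry":0,"rz":0,"hand":0.015}]'
python3 -c "
from h import *
go(.51,.0368,.105,-19.8)
d=snap('wrist');save(d,'pics/w7.png')
for n,p in dict(db=(.5587,.0191,.073),ds=(.4601,.0546,.073)).items(): print(n,proj(d,p))"
```

```text
clock: 12.0
position: [0.5518, 0.2897, 0.1576]
ee_rot: [0.0, 0.985, -0.174, -0.001]
contact_force: [-0.3, -0.3, -1.7]
width: 0.0266
gripper_force: 79.6
clock: 13.0
position: [0.3829, 0.0821, 0.1077]
ee_rot: [0.0, 0.985, -0.171, -0.001]
contact_force: [0.2, 0.0, -2.1]
width: 0.0266
gripper_force: 79.7
shift mm [134.9  -0.3   2.6] turn deg [0.02 0.08 0.06] t 13.0 F [ 0.2  0.  -2.1] yaw -19.74 w 0.0266
db [ 313.67806095 -193.08903827]
ds [313.47049251 109.01897775]
```

View pics/w7.png

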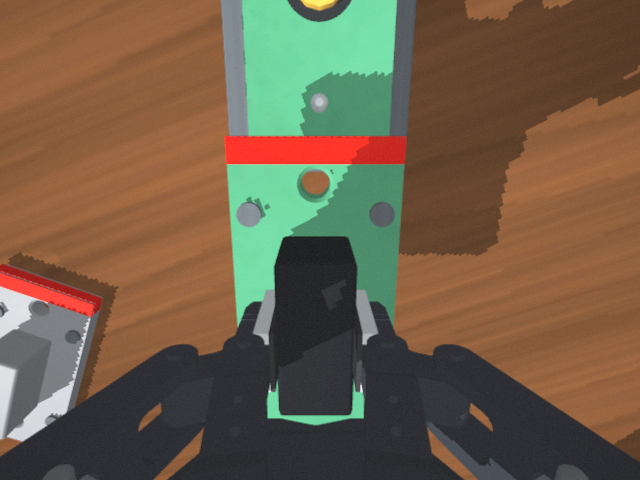

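The wrist view shows the held plate: red edge at rows 136–163, big hole at (315,182). Beyond it are the small dowel tip (319,102) and the plunger (320,0). I'll measure hole against dowel here, and both dowels in w2.

```bash
cat >> h.py <<'E'
def tip(d,uv,r=9):  # pale unsaturated blob
    h=cv2.cvtColor(d["frame"],cv2.COLOR_RGB2HSV);x,y=map(int,np.round(uv));w=h[y-r:y+r+1,x-r:x+r+1]
    m=((w[...,1]<70)&(w[...,2]>95)).astype(np.uint8);n,l,st,c=cv2.connectedComponentsWithStats(m)
    i=1+np.argmax(st[1:,4]);return c[i]+[x-r,y-r],st[i]
E
python3 - <<'E'
from h import *
d=snap("wrist");s=manip.get_state()
tp=tip(d,(319,102),12);print(tp, intool(s,onz(d,tp[0],.073)))
zt=s["position"][2]-.0191+.012
# hole top rim: ring from bounding circle of non-green around
h=cv2.cvtColor(d["frame"],cv2.COLOR_RGB2HSV)[165:202,296:336];m=cv2.inRange(h,(50,125,60),(88,255,255))
n,l,st,c=cv2.connectedComponentsWithStats(255-cv2.inRange(h,(50,70,110),(88,255,255)));print(st,c+[296,165])
for q in [(315,182),(315,185)]: print("hole",q,intool(s,onz(d,q,zt)))
for x0,q in [(226.5,(226.5,136.5)),(406,(406,136.5))]: print("front corners",intool(s,onz(d,q,zt)))
e=dict(d);e["frame"]=cv2.imread("pics/w2.png")[:,:,::-1].copy()
T=np.eye(4);T[:3,:3]=R.from_euler("z",-19.57,degrees=True).as_matrix()@np.diag([1,-1,-1.]);T[:3,3]=[.533,.0225,.231]
M=T@np.array(d["mount"]);e["C"],e["Rm"]=M[:3,3],M[:3,:3]
A,B=tip(e,(311,187)),tip(e,(311,299));print(A,B)
a,b=onz(e,A[0],.073),onz(e,B[0],.073);print(a,b,np.linalg.norm(a-b),deg(a-b))
cv2.imwrite("pics/c2.png",np.hstack([cv2.resize(d["frame"][85:205,255:375,::-1],(400,400),interpolation=2),cv2.resize(e["frame"][175:315,241:381,::-1],(400,400),interpolation=2)]))
E
```

```text
(array([320.23791822, 104.99256506]), array([  5,   6,  18,  19, 269], dtype=int32)) [83.1  3.2 35.9]
[[  0   0  40  37 906]
 [  5   4  29  26 574]] [[315.83554084 184.01103753]
 [314.97038328 181.40418118]]
hole (315, 182) [52.7  0.8  7.2]
hole (315, 185) [51.5  0.8  7.2]
front corners [ 70.2 -33.3   7.3]
front corners [70.2 35.9  7.2]
(array([311.00689655, 186.00689655]), array([  3,   1,  16,  15, 145], dtype=int32)) (array([310.80701754, 300.03508772]), array([  4,   3,  10,  15, 114], dtype=int32))
[0.56113741 0.01526282 0.073     ] [0.4664637  0.04935081 0.073     ] 0.10062356917491576 -19.80179850086483
```

View pics/c2.png

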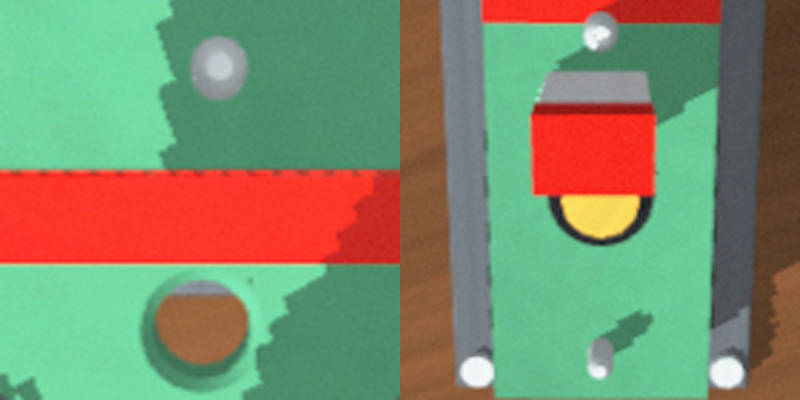

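The crops show the small dowel tip at (320.7,104.8) and the hole rim centred at (315,184.6). Plate centre is therefore at tool (0,1.0) mm and the small dowel at (83.1,3.3), so I need to shift about +135.1, +2.2 mm. From there I'll check the dowel through the big hole by numbers.

```bash
python3 -m pendant '[{"dx":0.03,"dy":0.0021,"dz":0,"rx":0,"ry":0,"rz":0.06,"hand":0.015},{"dx":0.035,"dy":0,"dz":0,"rx":0,"ry":0,"rz":0,"hand":0.015},{"dx":0.035,"dy":0,"dz":0,"rx":0,"ry":0,"rz":0,"hand":0.015},{"dx":0.025,"dy":0,"dz":0,"rx":0,"ry":0,"rz":0,"hand":0.015},{"dx":0.010,"dy":0,"dz":0,"rx":0,"ry":0,"rz":0,"hand":0.015},{"dx":0,"dy":0,"dz":0,"rx":0,"ry":0,"rz":0,"hand":0.015},{"dx":0,"dy":0,"dz":0.006,"rx":0,"ry":0,"rz":0,"hand":0.015},{"dx":0,"dy":0,"dz":0,"rx":0,"ry":0,"rz":0,"hand":0.015},{"dx":0,"dy":0,"dz":0,"rx":0,"ry":0,"rz":0,"hand":0.015}]'
python3 - <<'E'
from h import *
s=manip.get_state();go(.51,.0368,.0991,-19.8)
d=snap("wrist");save(d,"pics/w8.png")
h=cv2.cvtColor(d["frame"],cv2.COLOR_RGB2HSV)[165:202,296:336]
n,l,st,c=cv2.connectedComponentsWithStats(255-cv2.inRange(h,(50,70,110),(88,255,255)));print("notgreen",st[1:],c[1:]+[296,165])
n,l,st,c=cv2.connectedComponentsWithStats(((h[...,1]<70)&(h[...,2]>80)).astype(np.uint8));print("pale",st[1:],c[1:]+[296,165])
print("V");print(h[::2,::2,2]);print("S");print(h[::2,::2,1])
z=s["position"][2]-.0071
E
```

```text
clock: 13.85
position: [0.5074, 0.0353, 0.1012]
ee_rot: [0.0, 0.985, -0.171, -0.002]
contact_force: [0.6, -0.5, -2.2]
width: 0.0268
gripper_force: 79.7
shift mm [ 1.9 -2.2  2.1] turn deg [0.04 0.17 0.09] t 13.85 F [ 0.6 -0.5 -2.2] yaw -19.71 w 0.0268
notgreen [[ 10   4  19  11 151]] [[314.94701987 173.51655629]]
pale [[ 10   4  19  11 151]] [[314.94701987 173.51655629]]
V
[[223 223 223 224 225 224 224 223 221 222 222 223 226 224 223 224 224 226
  222 224]
 [223 222 223 223 222 219 202 205 209 219 223 226 228 228 226 225 223 222
  223 223]
 [223 223 222 223 203 188 194 203 196 202 205 214 220 231 234 231 223 223
  223 222]
 [223 223 222 189 180 181 167 193 197 200 202 198 194 172 223 235 233 223
  223 223]
 [227 224 194 172 174 152 152 173 198 199 202 199 168 158 156 225 236 233
  224 223]
 [225 212 161 165 153 147 145 157 169 183 179 167 161 152 148 154 225 237
  228 208]
 [226 194 154 155 146 146 148 154 153 155 156 155 152 149 147 146 175 236
  234 218]
 [226 151 148 144 148 150 148 149 148 144 148 147 149 148 149 149 142 231
  234 224]
 [221 142 138 141 147 149 149 150 149 151 146
[... 1808 characters left out ...]
 115 123
  118 121]
 [121 121 119 112 114 114 119 120 118 116 111 114 113 121 116 118 119 123
  119 121]
 [121 115 112 116 114 115 115 118 121 120 111 118 115 116 117 108 120 121
  117 116]
 [121 119 114 117 114 117 114 115 117 123 118 123 116 120 116 112 116 119
  119 113]
 [121 121 116 112 119 115 110 120 118 118 117 116 121 110 116 119 117 121
  120 117]
 [121 121 123 120 116 117 111 114 120 112 115 119 113 111 121 122 122 120
  119 115]
 [118 119 121 119 119 117 116 111 114 111 112 120 116 125 122 121 123 113
  118 114]
 [119 124 121 120 121 116 115 117 117 117 113 118 119 123 121 121 119 116
  115 113]
 [120 117 117 123 119 123 122 117 121 115 117 120 119 120 121 118 119 117
  114 113]]
```

Run:
```python
from h import *
s=manip.get_state();d=snap("wrist")
g=d["frame"][165:185,300:332].astype(int);hs=cv2.cvtColor(d["frame"],cv2.COLOR_RGB2HSV)[165:185,300:332]
m=((hs[...,1]<60)&(hs[...,2]>188)).astype(np.uint8);n,l,st,c=cv2.connectedComponentsWithStats(m);print(st[1:],c[1:]+[300,165])
for r in range(167,173): print(r,intool(s,onz(d,(315,r),.073)))
z=s["position"][2]-.0071
for r in (183,184.6,186): print("rim",r,intool(s,onz(d,(315,r),z)))
print(intool(s,onz(d,(315,175.8),.073)))
```

```text
[[ 9  4 13  8 70]] [[315.         171.94285714]]
167 [56.9  0.5 28.5]
168 [56.5  0.5 28.5]
169 [56.1  0.5 28.5]
170 [55.6  0.5 28.5]
171 [55.2  0.5 28.5]
172 [54.7  0.5 28.5]
rim 183 [52.8  0.5  7. ]
rim 184.6 [52.1  0.5  7. ]
rim 186 [51.6  0.5  7. ]
[53.   0.5 28.5]
```

```bash
python3 -m pendant '[{"dx":0.0028,"dy":0,"dz":0,"rx":0,"ry":0,"rz":0.06,"hand":0.015},{"dx":0,"dy":0,"dz":0.003,"rx":0,"ry":0,"rz":0,"hand":0.015},{"dx":0,"dy":0,"dz":0,"rx":0,"ry":0,"rz":0,"hand":0.015},{"dx":0,"dy":0,"dz":0,"rx":0,"ry":0,"rz":0,"hand":0.015}]'
cat > m.py <<'E'
from h import *
s=manip.get_state();d=snap("wrist");go(.51,.0368,.0991,-19.8)
hs=cv2.cvtColor(d["frame"],cv2.COLOR_RGB2HSV)[165:205,296:336]
m=((hs[...,1]<60)&(hs[...,2]>188)).astype(np.uint8);n,l,st,c=cv2.connectedComponentsWithStats(m);i=1+np.argmax(st[1:,4]);print(st[i],c[i]+[296,165])
print("row widths",[int((l[r]==i).sum()) for r in range(40)])
y0=165+st[i,1]+st[i,3]-.5;z=s["position"][2]-.0071
print("near edge",intool(s,onz(d,(c[i][0]+296,y0),.073)),"far edge",intool(s,onz(d,(c[i][0]+296,164.5+st[i,1]),.073)),"rim",intool(s,onz(d,(315,184.6),z)),"moment",s["moment"].round(2))
E
python3 m.py
```

```text
clock: 14.28
position: [0.5123, 0.0336, 0.0986]
ee_rot: [0.0, 0.985, -0.172, -0.0]
contact_force: [0.1, 0.4, -2.5]
width: 0.0267
gripper_force: 79.7
shift mm [-3.3 -2.2 -0.4] turn deg [ 0.01  0.02 -0.03] t 14.33 F [-0.2 -0.2 -2.7] yaw -19.83 w 0.0265
[ 13  10  12  13 110] [314.87272727 181.02727273]
row widths [0, 0, 0, 0, 0, 0, 0, 0, 0, 0, 1, 6, 9, 11, 11, 11, 11, 12, 11, 10, 9, 7, 1, 0, 0, 0, 0, 0, 0, 0, 0, 0, 0, 0, 0, 0, 0, 0, 0, 0]
near edge [48.1  0.4 25.6] far edge [53.9  0.4 25.6] rim [52.1  0.5  7.1] moment [0.03 0.01 0.01]
```

```bash
python3 -m pendant '[{"dx":-0.0011,"dy":0,"dz":0.004,"rx":0,"ry":0,"rz":0,"hand":0.015},{"dx":0,"dy":0,"dz":0,"rx":0,"ry":0,"rz":0,"hand":0.015},{"dx":0,"dy":0,"dz":0,"rx":0,"ry":0,"rz":0,"hand":0.015},{"dx":0,"dy":0,"dz":0,"rx":0,"ry":0,"rz":0,"hand":0.015}]'
python3 m.py
```

```text
clock: 14.67
position: [0.5114, 0.0339, 0.0947]
ee_rot: [0.0, 0.985, -0.172, -0.0]
contact_force: [-0.3, 0.2, -2.3]
width: 0.0265
gripper_force: 79.7
shift mm [-2.4 -2.2 -4.4] turn deg [ 0.   -0.   -0.03] t 14.72 F [ 0.5  0.8 -2.4] yaw -19.83 w 0.027
[ 13   9  12  13 116] [314.82758621 180.18103448]
row widths [0, 0, 0, 0, 0, 0, 0, 0, 0, 1, 6, 9, 11, 11, 12, 12, 12, 11, 11, 10, 7, 3, 0, 0, 0, 0, 0, 0, 0, 0, 0, 0, 0, 0, 0, 0, 0, 0, 0, 0]
near edge [49.2  0.4 21.7] far edge [54.8  0.4 21.7] rim [52.1  0.5  7.1] moment [-0.03  0.03  0.01]
```

Centred: the dowel tip is at tool x 52.0 and y 0.4, the hole at 52.1 and 0.5. Lowering over the dowels.

```bash
python3 -m pendant '[{"dx":0,"dy":0,"dz":0.003,"rx":0,"ry":0,"rz":0,"hand":0.015},{"dx":0,"dy":0,"dz":0.002,"rx":0,"ry":0,"rz":0,"hand":0.015},{"dx":0,"dy":0,"dz":0,"rx":0,"ry":0,"rz":0,"hand":0.015},{"dx":0,"dy":0,"dz":0,"rx":0,"ry":0,"rz":0,"hand":0.015}]'
python3 -m pendant '[{"dx":0,"dy":0,"dz":0.002,"rx":0,"ry":0,"rz":0,"hand":0.015},{"dx":0,"dy":0,"dz":0.002,"rx":0,"ry":0,"rz":0,"hand":0.015},{"dx":0,"dy":0,"dz":0,"rx":0,"ry":0,"rz":0,"hand":0.015},{"dx":0,"dy":0,"dz":0,"rx":0,"ry":0,"rz":0,"hand":0.015}]'
python3 m.py
```

```text
clock: 15.05
position: [0.5113, 0.034, 0.0895]
ee_rot: [0.0, 0.985, -0.172, -0.0]
contact_force: [-0.1, -0.7, -2.7]
width: 0.0266
gripper_force: 79.7
clock: 15.38
position: [0.5113, 0.0339, 0.0856]
ee_rot: [0.0, 0.985, -0.172, -0.0]
contact_force: [-0.0, 0.3, -2.5]
width: 0.0267
gripper_force: 79.7
shift mm [ -2.3  -2.2 -13.4] turn deg [ 0.01  0.01 -0.02] t 15.43 F [ 0.5 -0.  -1.8] yaw -19.82 w 0.0265
[ 13   9  13  18 163] [314.85276074 182.71779141]
row widths [0, 0, 0, 0, 0, 0, 0, 0, 0, 1, 2, 6, 9, 10, 12, 13, 13, 13, 13, 13, 12, 12, 12, 9, 7, 5, 1, 0, 0, 0, 0, 0, 0, 0, 0, 0, 0, 0, 0, 0]
near edge [48.4  0.4 12.6] far edge [55.9  0.4 12.6] rim [52.1  0.5  7.1] moment [-0.01  0.04  0.04]
```

```bash
python3 -m pendant '[{"dx":0,"dy":0,"dz":0.003,"rx":0,"ry":0,"rz":0,"hand":0.015},{"dx":0,"dy":0,"dz":0.002,"rx":0,"ry":0,"rz":0,"hand":0.015},{"dx":0,"dy":0,"dz":0,"rx":0,"ry":0,"rz":0,"hand":0.015},{"dx":0,"dy":0,"dz":0,"rx":0,"ry":0,"rz":0,"hand":0.015}]' 100
python3 -m pendant '[{"dx":0,"dy":0,"dz":0.002,"rx":0,"ry":0,"rz":0,"hand":0.015},{"dx":0,"dy":0,"dz":0.002,"rx":0,"ry":0,"rz":0,"hand":0.015},{"dx":0,"dy":0,"dz":0,"rx":0,"ry":0,"rz":0,"hand":0.015},{"dx":0,"dy":0,"dz":0,"rx":0,"ry":0,"rz":0,"hand":0.015}]'
```

```text
clock: 15.77
position: [0.5118, 0.0339, 0.0812]
ee_rot: [-0.0, 0.985, -0.172, 0.0]
contact_force: [-0.0, -0.4, 2.6]
width: 0.0265
gripper_force: 102.9
clock: 16.1
position: [0.5118, 0.034, 0.0773]
ee_rot: [-0.0, 0.985, -0.172, 0.0]
contact_force: [-1.8, 1.0, 6.9]
width: 0.0268
gripper_force: 103.4
```

```bash
python3 -m pendant '[{"dx":0,"dy":0,"dz":0.001,"rx":0,"ry":0,"rz":0,"hand":0.015},{"dx":0,"dy":0,"dz":0,"rx":0,"ry":0,"rz":0,"hand":0.015},{"dx":0,"dy":0,"dz":0,"rx":0,"ry":0,"rz":0,"hand":0.015}]'
python3 -m pendant '[{"dx":0,"dy":0,"dz":0.0006,"rx":0,"ry":0,"rz":0,"hand":0.015},{"dx":0,"dy":0,"dz":0,"rx":0,"ry":0,"rz":0,"hand":0.015},{"dx":0,"dy":0,"dz":0,"rx":0,"ry":0,"rz":0,"hand":0.015}]'
python3 -m pendant '[{"dx":0,"dy":0,"dz":0.0005,"rx":0,"ry":0,"rz":0,"hand":0.015},{"dx":0,"dy":0,"dz":0,"rx":0,"ry":0,"rz":0,"hand":0.015},{"dx":0,"dy":0,"dz":0,"rx":0,"ry":0,"rz":0,"hand":0.015}]'
```

```text
clock: 16.35
position: [0.5118, 0.0339, 0.0764]
ee_rot: [-0.0, 0.985, -0.172, 0.001]
contact_force: [-0.1, 0.0, 6.7]
width: 0.0263
gripper_force: 103.5
clock: 16.6
position: [0.5118, 0.034, 0.0762]
ee_rot: [-0.0, 0.985, -0.172, 0.001]
contact_force: [-2.2, 1.0, 9.2]
width: 0.0264
gripper_force: 104.4
clock: 16.85
position: [0.5118, 0.034, 0.0762]
ee_rot: [-0.0, 0.985, -0.172, 0.001]
contact_force: [-3.7, 1.2, 12.3]
width: 0.0262
gripper_force: 104.9
```

```bash
python3 -m pendant '[{"dx":0,"dy":0,"dz":0.0008,"rx":0,"ry":0,"rz":0,"hand":0.015},{"dx":0,"dy":0,"dz":0.0004,"rx":0,"ry":0,"rz":0,"hand":0.015},{"dx":0,"dy":0,"dz":0,"rx":0,"ry":0,"rz":0,"hand":0.015},{"dx":0,"dy":0,"dz":0,"rx":0,"ry":0,"rz":0,"hand":0.015}]'
python3 - <<'E'
from h import *
go(.5118,.034,.0761,-19.83)
s=manip.get_state();print(s["position"],s["moment"].round(2))
for n in ["scene","top"]:
    d=snap(n)
    for a,ce,r in blobs(d,"red",40): 
        if 240<ce[0]<380 and 200<ce[1]<275: print(n,a,ce.round(1),np.round(r[1],1),onz(d,ce,.069).round(4))
E
```

```text
clock: 17.18
position: [0.5118, 0.034, 0.0762]
ee_rot: [-0.0, 0.985, -0.172, 0.001]
contact_force: [-5.1, 0.6, 20.3]
width: 0.0263
gripper_force: 105.8
shift mm [ 0.  -0.   0.1] turn deg [-0.02 -0.11  0.02] t 17.18 F [-5.1  0.6 20.3] yaw -19.81 w 0.0263
[0.51177661 0.03397547 0.0761625 ] [-0.07  0.93 -0.04]
scene 156 [275.7 240.3] [31.9  4.9] [0.5754 0.0121 0.069 ]
scene 110 [277.1 248.1] [30.9  6.7] [0.5958 0.0161 0.069 ]
```

The hard stop is at TCP 76.2 mm, which puts the underside at 57.1 mm with 20 N. The moment says the plain end bears the load, so I'll level it slightly.

```bash
python3 -m pendant '[{"dx":0,"dy":0,"dz":0,"rx":0,"ry":-0.2,"rz":0,"hand":0.015},{"dx":0,"dy":0,"dz":0,"rx":0,"ry":-0.1,"rz":0,"hand":0.015},{"dx":0,"dy":0,"dz":0,"rx":0,"ry":0,"rz":0,"hand":0.015},{"dx":0,"dy":0,"dz":0,"rx":0,"ry":0,"rz":0,"hand":0.015}]'
python3 -c "
from h import *
go(.5118,.034,.0761,-19.83)
s=manip.get_state();print(s['position'],s['moment'].round(2))"
```

```text
clock: 17.62
position: [0.5117, 0.034, 0.0761]
ee_rot: [-0.0, 0.985, -0.172, -0.002]
contact_force: [-6.5, 1.1, 20.4]
width: 0.0262
gripper_force: 105.8
shift mm [ 0.1 -0.   0. ] turn deg [-0.02  0.19  0.02] t 17.62 F [-6.5  1.1 20.4] yaw -19.81 w 0.0262
[0.51169081 0.03401465 0.07614453] [-0.08  0.71 -0.06]
```

```bash
python3 -m pendant '[{"dx":-0.0006,"dy":0,"dz":0,"rx":0,"ry":0.2,"rz":0,"hand":0.015},{"dx":-0.0004,"dy":0,"dz":0,"rx":0,"ry":0,"rz":0,"hand":0.015},{"dx":0,"dy":0,"dz":0,"rx":0,"ry":0,"rz":0,"hand":0.015},{"dx":0,"dy":0,"dz":0,"rx":0,"ry":0,"rz":0,"hand":0.015},{"dx":0,"dy":0,"dz":0,"rx":0,"ry":0,"rz":0,"hand":0.015}]'
python3 -c "
from h import *
go(.5118,.034,.0761,-19.83)
s=manip.get_state();print(s['position'],s['moment'].round(2))"
```

```text
clock: 18.03
position: [0.5118, 0.034, 0.0761]
ee_rot: [-0.0, 0.985, -0.172, 0.001]
contact_force: [-3.3, 0.4, 18.7]
width: 0.0264
gripper_force: 105.4
shift mm [-0. -0.  0.] turn deg [-0.02 -0.12  0.02] t 18.03 F [-3.3  0.4 18.7] yaw -19.81 w 0.0264
[0.51179996 0.0339915  0.07614315] [-0.13  0.7  -0.05]
```

The tool now has the same −0.12° tilt it had when gripping the plate flat on the bench. The height difference is exactly 57.0 mm, with 19 N against a 10 N spring, so the joint is shut. Handing in while holding.

```bash
python3 -c "
from rig import manip
print(manip.sign_off())"
```

```text
the job is handed in; nothing more can be done
None
```

The job is handed in at 18 s: the red block stands in the red slot, and the upper half is on both dowels, red over red, held shut with about 19 N. I didn't touch the blue block, tin, jar or screwdriver.

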